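Top up the cocoa tablet measure to the red line

ROBOT

A 6-joint arm with a two-finger parallel gripper is mounted at the origin on the work surface. World frame = base frame: x ahead of the robot, y to its left, z up, the work surface at z = 0. Lengths are in m, angles in rad, forces in N, time in s.
With the tool pointing down it reaches from about 0.4 to 0.825 m from the base axis. Payload 7 kg.
Tool frame: the origin (TCP) lies midway between the tips of the shut fingers; the grasp point (between the pads) lies hold_point_z behind it (hold_point_z is the distance from the TCP to the grasp point, in m); x points along the fingers, y is the direction in which the jaws open and shut, and the axes are right-handed (so a half turn about x gives the same grasp; the last joint's range is limited). The gripper opens to 85 mm and grips with 20 to 120 N. Pads are 22 mm wide; open, the fingers measure 114 mm over their backs; the gripper's body (76 mm by 85 mm) begins 54 mm behind the grasp point. The pads swing forward as they close: fully open they stand 13 mm farther back than shut.
Start: joints at [-0.821, 0.359, 0.012, 0, -1.224, -0.288], TCP at [0.301, -0.604, 0.231] pointing down, gripper open.
Joint ranges: [-3.07, 3.07], [-1.43, 2.12], [-1.02, 1.25], [-3.03, 1.67], [-3.05, -0], [-3.03, 3.03]. Speed limits (rad/s): [2.39, 2.39, 3.01, 3.14, 3.14, 3.14].

INTERFACE

Orientations are given as a rotation vector (axis times angle).
In Python, from cell import observe, capture, finish_job, hold_point_z gives the robot as it stands.
- The arm moves only by the tool step_arm, never from a script. Its argument "deltas" is a list of rows, each a list of 6 numbers: the shift along the world's x, y, z in m, then the turn, a rotation vector about the world's x, y, z in rad. A call has 1 to 12 rows; each row is the pose to reach, as a shift and turn from the pose commanded when the call began; what a row does not reach only later rows make up. A row lasts 1/8 s, in which the tool goes at most 62.5 mm and 10.7 degrees, less where a joint would pass 70% of its speed; a pose out of reach is approached as far as the arm can. A call with a gripper value outside its range is refused whole. "grip" is the opening in per cent of the stroke, from 0 (shut) to 100 (fully open), set as the call begins (left out, the last holds). The fingers move at their own pace and stop on an object; the grip force is fixed at half the most. Time passes only in rows, so rows that repeat a pose let the fingers close. It gives the time, the measured TCP pose, the force and the opening at its end, in the units of the state.
- observe(): the state, without advancing time (a new reading comes with each control period).
- capture(name): name is "scene" or "side" or "wrist"; returns a dict with "frame" (480x640x3 uint8, blue, green, red), "K" (3x3 intrinsics, pixels), "R" (3x3) and "t" (3): a world point X has camera coordinates R X + t; the wrist camera has in their place "hand_eye" (4x4, takes a point from camera to tool coordinates, whose origin is the TCP and whose axes are the tool frame's). Camera axes: x right, y down, z forward; pixel columns grow to the right and rows downward; lengths in m; the calibration is good to about 2 mm. A picture is of the moment at which its call begins: read the wrist's pose just before it. There is no depth.
- finish_job(): hands the job in, once; it reports no verdict.
The state is a dict: "clock": time; "joint_positions": joint angles; "qvel": joint speeds; "tau": joint torques, N m; "eef_pos": TCP position; "ee_rot": TCP orientation; "force": force on the tool from outside, world axes, zero at the start; "ft_torque": the same for the moment, N m; "grip_width": finger opening in m.
Only numpy, scipy, OpenCV 4.12 (cv2) and the standard library are available. Lean on these libraries where they do the work, as an engineer would, in place of code of your own. Each camera call takes 0.05 s, during which the arm holds its last target. There are 200 camera calls.

TASK

Top up the measuring tube with cocoa tablets, lying flat on the one already in it, choosing thick and thin ones so that the top of the stack comes out level with the red line. A tablet from the rack stands on edge: lay it down flat outside the tube, let go, take it again by its rim, and lower each tablet onto the stack without dropping it. Leave the tablets that are not needed in their places, and do not shift or tip the tins, jar, weight or scoop.

Things in the scene. Friction and masses are not known exactly. Their poses are not given: they have to be found in the camera images.
- tube: fixed measuring tube: board 110 x 110 x 10 mm with two smooth, slippery clear half shells, inner diameter 62, open on top, rim 75 mm above the counter (flared). Two open-topped finger slots, to its +y and -y, run down to the board, each 40 mm wide (x) between two aluminium uprights (25 to 47 mm from the axis in y, as tall as the rim); fingers may open outwards along y. Origin under the board's centre, z up
- tube_floor (a point): on the tube's axis, on the board, where the lowest tablet rests: 10 mm above the counter
- tube_line (a point): on the tube's axis at the height of the middle of the red line: 48 mm above the tube's floor, 58 mm above the counter; the line, 3 mm high, runs round the shells and uprights
- rack: display rack fixed to the counter: a pale wooden block 130 (x) x 56 (y) x 32 mm high with three slots at x = -40, 0 and +40 mm, each 22 mm wide (x), 48 mm long (y) and 12 mm deep, in which tablets stand on edge with 44 mm of each showing. Origin under its centre; the row of tablets runs along x
- sheet: bare sheet of cardboard fixed to the counter, 230 (x) x 110 (y) mm, 3 mm thick; a clean place for laying a tablet down. Origin under its centre
- thin_in_tube: thin light-brown pressed cocoa tablet, a rigid disc 56 mm in diameter and 14 mm thick, about 42 g, lying in the tube from the start. Origin at its centre; its z axis is the axis of the disc (either face may be up).
- thin_tablet: thin light-brown cocoa tablet, 56 mm in diameter, 14 mm thick, about 42 g; stands on edge in one of the three slots of the rack at the start, z axis along the row, centre 48 mm above the counter. Origin at its centre; its z axis is the axis of the disc (either face may be up).
- thick_rack_a: thick dark-brown cocoa tablet, 56 mm in diameter, 20 mm thick, about 60 g; stands on edge in one of the three slots of the rack at the start, z axis along the row, centre 48 mm above the counter. Origin at its centre; its z axis is the axis of the disc (either face may be up).
- thick_rack_b: thick dark-brown cocoa tablet, the same as thick_rack_a; stands on edge in one of the three slots of the rack at the start, z axis along the row, centre 48 mm above the counter. Origin at its centre; its z axis is the axis of the disc (either face may be up).
- thick_flat: thick dark-brown cocoa tablet, 56 mm in diameter, 20 mm thick, about 60 g, lying flat on the cardboard sheet at the start. Origin at its centre; its z axis is the axis of the disc (either face may be up).
- tin_red: bystander: closed red tin, 70 mm in diameter, 95 mm tall, upright. Origin under its centre
- tin_green: bystander: empty open green tin, 66 mm in diameter, 60 mm tall, upright. Origin under its centre
- tin_yellow: bystander: closed yellow tin, 90 mm in diameter, 125 mm tall, upright. Origin under its centre
- jar: bystander: closed amber jar, 68 mm in diameter, 90 mm tall, upright. Origin under its centre
- weight: bystander: brass scale weight with a knob, 42 mm in diameter, 49 mm tall, upright. Origin under its centre
- scoop: bystander: aluminium scoop with a wooden handle, lying flat, 150 mm long and 50 mm wide, 24 mm high: blade 60 mm towards its +x, handle 87 mm towards its -x. Origin at the back of the blade, at the bottom

How it is judged:
On the way:
1. the thin tablet from the rack lies flat outside the tube, let go (angle between the z axis of thin_tablet and the z axis of tube, either way round below 0.12 rad and horizontal distance between thin_tablet and tube_floor above 0.07 m and contact force between the fingers and thin_tablet below 0.05 N and linear speed of thin_tablet below 0.05 m/s), for 0.2 s.
At the end, for the whole second after the job is handed in: The rack's thin tablet and one thick one lie in the tube on the first, all flat (0.08 rad) and within 6 mm of its axis, the stack's top within 3 mm of the red line's middle, none higher; tablets at rest, those not used within 20 mm of their start (((horizontal distance between thin_tablet and tube_floor below 0.006 m and angle between the z axis of thin_tablet and the z axis of tube, either way round below 0.08 rad and z of thin_tablet in the frame of tube_floor between 0.038 and 0.044 m) or (horizontal distance between thick_rack_a and tube_floor below 0.006 m and angle between the z axis of thick_rack_a and the z axis of tube, either way round below 0.08 rad and z of thick_rack_a in the frame of tube_floor between 0.035 and 0.041 m) or (horizontal distance between thick_rack_b and tube_floor below 0.006 m and angle between the z axis of thick_rack_b and the z axis of tube, either way round below 0.08 rad and z of thick_rack_b in the frame of tube_floor between 0.035 and 0.041 m) or (horizontal distance between thick_flat and tube_floor below 0.006 m and angle between the z axis of thick_flat and the z axis of tube, either way round below 0.08 rad and z of thick_flat in the frame of tube_floor between 0.035 and 0.041 m)) and not (horizontal distance between thin_tablet and tube_floor below 0.05 m and z of thin_tablet in the frame of tube_floor above 0.044 m) and not (horizontal distance between thick_rack_a and tube_floor below 0.05 m and z of thick_rack_a in the frame of tube_floor above 0.041 m) and not (horizontal distance between thick_rack_b and tube_floor below 0.05 m and z of thick_rack_b in the frame of tube_floor above 0.041 m) and not (horizontal distance between thick_flat and tube_floor below 0.05 m and z of thick_flat in the frame of tube_floor above 0.041 m) and horizontal distance between each of thin_in_tube, thin_tablet and tube_floor below 0.006 m and angle between the z axis of each of thin_in_tube, thin_tablet and the z axis of tube, either way round below 0.08 rad and ((horizontal distance between thick_rack_a and tube_floor below 0.006 m and angle between the z axis of thick_rack_a and the z axis of tube, either way round below 0.08 rad) or distance of thick_rack_a from where it was at the start of the episode below 0.02 m) and ((horizontal distance between thick_rack_b and tube_floor below 0.006 m and angle between the z axis of thick_rack_b and the z axis of tube, either way round below 0.08 rad) or distance of thick_rack_b from where it was at the start of the episode below 0.02 m) and ((horizontal distance between thick_flat and tube_floor below 0.006 m and angle between the z axis of thick_flat and the z axis of tube, either way round below 0.08 rad) or distance of thick_flat from where it was at the start of the episode below 0.02 m) and linear speed of each of thin_in_tube, thin_tablet, thick_rack_a, thick_rack_b, thick_flat below 0.02 m/s and angular speed of each of thin_in_tube, thin_tablet, thick_rack_a, thick_rack_b, thick_flat below 0.3 rad/s); the robot touches nothing.
It fails at once if a tablet is dropped into the tube instead of being lowered onto the stack (it moves faster than 0.45 m/s inside the tube) ((horizontal distance between thin_tablet and tube_floor below 0.015 m and z of thin_tablet in the frame of tube_floor below 0.06 m and linear speed of thin_tablet above 0.45 m/s) or (horizontal distance between thick_rack_a and tube_floor below 0.015 m and z of thick_rack_a in the frame of tube_floor below 0.06 m and linear speed of thick_rack_a above 0.45 m/s) or (horizontal distance between thick_rack_b and tube_floor below 0.015 m and z of thick_rack_b in the frame of tube_floor below 0.06 m and linear speed of thick_rack_b above 0.45 m/s) or (horizontal distance between thick_flat and tube_floor below 0.015 m and z of thick_flat in the frame of tube_floor below 0.06 m and linear speed of thick_flat above 0.45 m/s)).
It fails at once if a tin, the jar, the weight or the scoop is shifted by more than 30 mm or tipped over (distance of any of tin_red, tin_green, tin_yellow, jar, weight, scoop from where it was at the start of the episode above 0.03 m or angle between any of tin_red, tin_green, tin_yellow, jar, weight, scoop's own z axis and vertical above 0.3 rad).
It also fails if it takes over 69 s, if anything falls off the work surface, if the arm or the gripper's body presses on something with over 40 N, if the wrist force passes 120 N, or if a joint passes its speed limit or range.

## Working session

There is one attempt and no reset: what is moved stays moved. The work goes in short steps, Python scripts to look and compute and a tool call to move; the robot and the scene stay as the last step left them, time stands still between calls to the robot, and variables do not carry over. Pictures are saved under pics/ and viewed, about 8 in all and at most 12, crops included, and the job is handed in when it is done.

Besides the shell and the picture viewer there is one more tool, called after "Emit:" as name(argument=value, ...), one argument or row to a line, values as JSON. step_arm: Moves the arm, as the interface text tells. Its arguments: {"type":"object","properties":{"deltas":{"type":"array"},"grip":{"type":"number"}},"required":["deltas"]}

```bash
ls; mkdir -p pics; cat > h.py <<'E'
import numpy as np, cv2
from cell import observe, capture, finish_job, hold_point_z
from scipy.spatial.transform import Rotation as Rn
def cam(name):
    s=observe(); c=capture(name); c=dict(c)
    if name=="wrist":
        T=np.eye(4);T[:3,:3]=Rn.from_rotvec(s["ee_rot"]).as_matrix();T[:3,3]=s["eef_pos"]
        W=T@np.array(c["hand_eye"]); c["R"]=W[:3,:3].T; c["t"]=-c["R"]@W[:3,3]
    c["R"]=np.array(c["R"]);c["t"]=np.array(c["t"]).ravel();c["K"]=np.array(c["K"])
    return c
def ray(c,u,v,z):
    d=c["R"].T@np.linalg.solve(c["K"],[u,v,1.]);o=-c["R"].T@c["t"]
    return o+d*(z-o[2])/d[2]
def proj(c,X):
    p=c["K"]@(c["R"]@np.array(X,float)+c["t"]);return p[:2]/p[2]
E
python3 - <<'E'
from h import *
s=observe();print({k:np.round(v,3) for k,v in s.items()},hold_point_z)
print(Rn.from_rotvec(s["ee_rot"]).as_matrix().round(3))
for n in("scene","side","wrist"):
    c=cam(n);cv2.imwrite(f"pics/{n}0.png",c["frame"]);print(n,(-c["R"].T@c["t"]).round(3),c["R"].round(2).tolist(),c["K"][0])
E
```

```text
pics
{'clock': np.float64(0.0), 'joint_positions': array([-0.821,  0.359,  0.011, -0.   , -1.224, -0.288]), 'qvel': array([-0.   ,  0.001,  0.   , -0.001, -0.001, -0.001]), 'tau': array([-0.0000e+00, -5.8332e+01,  2.9342e+01,  6.9370e+00, -6.0000e-03,
        0.0000e+00]), 'eef_pos': array([ 0.301, -0.604,  0.23 ]), 'ee_rot': array([-0.361,  1.541,  0.363]), 'force': array([-1.139, -0.171,  0.518]), 'ft_torque': array([-0.011, -0.017, -0.002]), 'grip_width': np.float64(0.085)} 0.0187
[[-0.001 -0.445  0.895]
 [ 0.001  0.895  0.445]
 [-1.     0.002 -0.   ]]
scene [1.577 0.395 0.833] [[-0.36, 0.93, 0.01], [0.54, 0.21, -0.82], [-0.76, -0.29, -0.58]] [544.00490272   0.         306.65552242]
side [0.311 0.725 0.584] [[-0.95, -0.3, -0.02], [-0.15, 0.52, -0.84], [0.26, -0.8, -0.55]] [479.36158596   0.         327.11486268]
wrist [ 0.231 -0.641  0.374] [[-0.45, 0.89, 0.0], [0.85, 0.42, 0.3], [0.27, 0.14, -0.95]] [398.07088756   0.         320.17217589]
```

View pics/scene0.png

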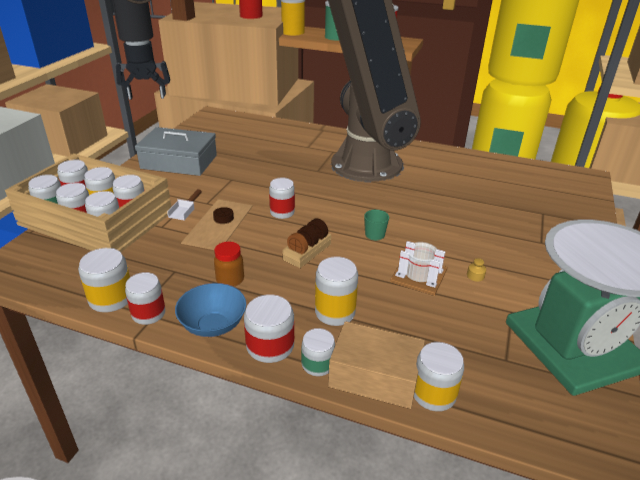

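View pics/side0.png

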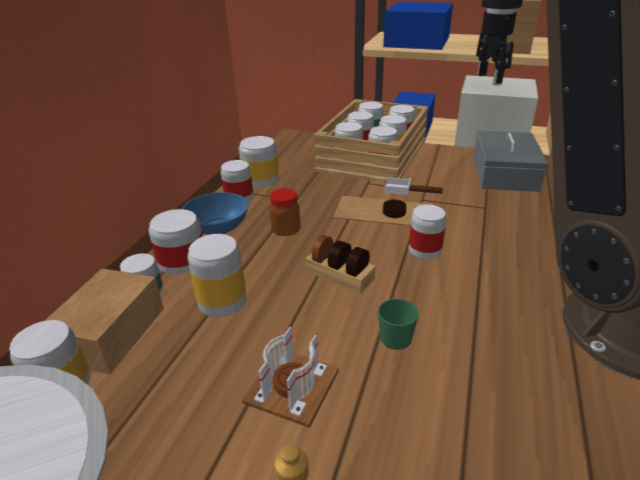

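The scene view shows the rack at (307,243), tube (422,262) and thick_flat on its sheet (223,215). The side view shows the rack at (340,262) with thin at its left end (321,248), the tube (292,378) and thick_flat (395,209). I'll enlarge these next.

```bash
python3 - <<'E'
import cv2,numpy as np
a=cv2.imread("pics/scene0.png");b=cv2.imread("pics/side0.png")
def crop(i,x,y,w,h,W,H): return cv2.resize(i[y:y+h,x:x+w],(W,H),interpolation=cv2.INTER_CUBIC)
# scene tube, scene rack ; side tube, side rack
t=np.hstack([crop(a,380,225,80,60,400,300),crop(a,270,210,80,60,400,300)])
u=np.hstack([crop(b,235,325,113,85,400,300),crop(b,290,225,100,75,400,300)])
cv2.imwrite("pics/crop1.png",np.vstack([t,u]))
from h import *
S=dict(np.load("x.npz")) if 0 else None
for n,p in(("scene",[("flat",223,213,.023),("rackmid",307,240,.05),("tube",422,262,.05),("sheet",218,223,.003),("green",375,212,.06),("red",282,183,.095),("jar",229,250,.09),("wt",477,270,.02),("yel",337,265,.125)]),("side",[("flat",395,206,.023),("rackmid",340,253,.05),("tube",292,378,.017),("green",398,310,.06),("red",428,213,.095),("jar",284,197,.09),("scoop",398,185,.01)])):
    c=cam(n)
    for k,u,v,z in p: print(n,k,ray(c,u,v,z).round(3))
E
```

```text
scene flat [ 0.475 -0.275  0.023]
scene rackmid [0.545 0.001 0.05 ]
scene tube [0.527 0.286 0.05 ]
scene sheet [ 0.498 -0.28   0.003]
scene green [0.371 0.127 0.06 ]
scene red [ 0.377 -0.138  0.095]
scene jar [ 0.701 -0.131  0.09 ]
scene wt [0.469 0.411 0.02 ]
scene yel [0.705 0.131 0.125]
side flat [ 0.47  -0.269  0.023]
side rackmid [ 0.529 -0.009  0.05 ]
side tube [0.519 0.28  0.017]
side green [0.389 0.133 0.06 ]
side red [ 0.38  -0.132  0.095]
side jar [ 0.69  -0.124  0.09 ]
side scoop [ 0.487 -0.405  0.01 ]
```

View pics/crop1.png

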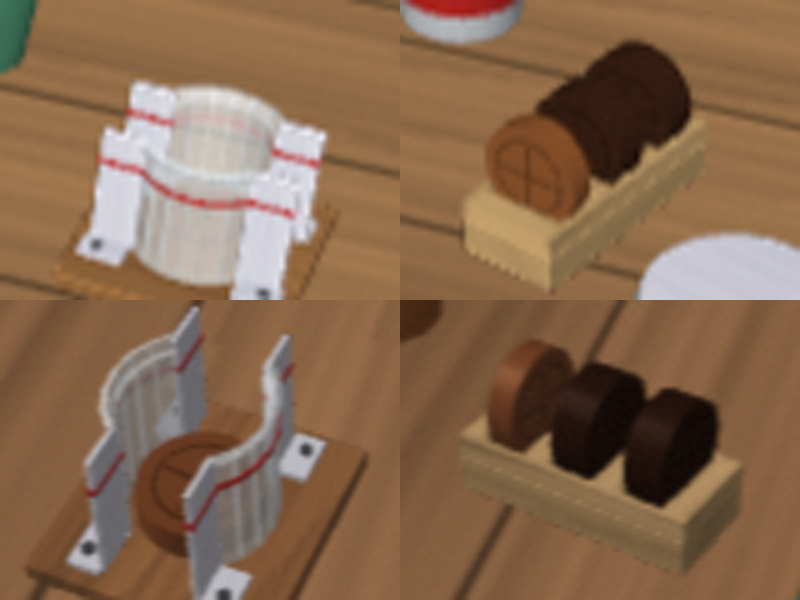

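The crops show the thin (light) tablet in the rack's far +x slot. The tube's finger slots open roughly along the left and right of the side view. I'll compute yaws from the corners.

```bash
python3 - <<'E'
from h import *
a=cam("scene");b=cam("side")
f=lambda c,p,z:[ray(c,*q,z)[:2] for q in p]
R1=f(a,[(283,250),(300.4,257.6),(331,234.4)],.032);R2=f(b,[(305,260),(361.3,281.3),(375,266.3)],.032)
for R in(R1,R2):
    print(np.round(R,3)); print([ (np.degrees(np.arctan2(*(R[i+1]-R[i])[::-1])).round(1),np.linalg.norm(R[i+1]-R[i]).round(3)) for i in(0,1)], ((R[0]+R[2])/2).round(3))
T=f(b,[(339,368.8),(242.9,400.7)],.01);print("tube",np.round(T,3),np.mean(T,0),np.degrees(np.arctan2(*(T[1]-T[0])[::-1])))
# sheet mask in both
for c in(a,b):
    h=cv2.cvtColor(c["frame"],cv2.COLOR_BGR2HSV)
    p=proj(c,[.49,-.275,.003]).astype(int);print(p,h[p[1],p[0]],h[p[1],p[0]+10],h[p[1]+8,p[0]])
s=observe();print(s["ee_rot"])
# wrist look geometry: camera boresight on ground
w=cam("wrist");print(ray(w,320,240,.0)-s["eef_pos"])
E
```

```text
[[ 0.583 -0.048]
 [ 0.596  0.004]
 [ 0.474  0.04 ]]
[(np.float64(75.9), np.float64(0.053)), (np.float64(163.2), np.float64(0.127))] [ 0.529 -0.004]
[[ 0.596  0.009]
 [ 0.473  0.043]
 [ 0.459 -0.009]]
[(np.float64(164.5), np.float64(0.128)), (np.float64(-104.7), np.float64(0.054))] [ 0.527 -0.   ]
tube [[0.458 0.236]
 [0.575 0.334]] [0.51650956 0.28505012] 39.94563893493956
[220 221] [  9 183  53] [ 13 147  64] [ 16 118 171]
[386 210] [  8 165  31] [  8 175  32] [ 15 119 156]
[-0.36183482  1.54044021  0.36239465]
[ 0.03506698  0.01560123 -0.23107483]
```

Emit:
step_arm(
  deltas=[
    [0.03,0.055,0,0,0,-0.15],
    [0.055,0.11,0,0,0,-0.3],
    [0.08,0.165,0,0,0,-0.45],
    [0.11,0.22,0,0,0,-0.548],
    [0.135,0.275,0,0,0,-0.548],
    [0.155,0.32,0,0,0,-0.548],
    [0.164,0.332,0,0,0,-0.548],
    [0.164,0.332,0,0,0,-0.548],
    [0.164,0.332,0,0,0,-0.548],
  ],
)

```text
clock: 1.52
eef_pos: [0.4644, -0.273, 0.2312]
ee_rot: [0.068, 1.57, -0.068]
force: [-0.0, 0.4, -0.7]
grip_width: 0.0849
```

```bash
python3 - <<'E'
from h import *
s=observe();print(s["eef_pos"].round(4),Rn.from_rotvec(s["ee_rot"]).as_matrix().round(3).tolist(),s["clock"])
c=cam("wrist");np.savez("w1.npz",**{k:c[k] for k in("frame","K","R","t")})
h=cv2.cvtColor(c["frame"],cv2.COLOR_BGR2HSV)
m=((h[...,2]<75)&(h[...,1]>90)).astype(np.uint8)
n,l,st,ce=cv2.connectedComponentsWithStats(m)
for i in np.argsort(-st[1:,4])[:4]+1: print(st[i],ce[i].round(1),ray(c,*ce[i],.018).round(4))
p=proj(c,[.4725,-.272,.02]);print(p)
cv2.imwrite("pics/w1.png",c["frame"])
E
```

```text
[ 0.4644 -0.273   0.2312] [[-0.0, 0.087, 0.996], [-0.0, 0.996, -0.087], [-1.0, -0.0, -0.0]] 1.525
[ 593  238   47   38 1212] [618.8 255.1] [0.537  0.0033 0.018 ]
[ 436  316   31  125 1036] [446.6 352.1] [ 0.6295 -0.1584  0.018 ]
[612 194  28  29 589] [627.5 208. ] [0.4913 0.0047 0.018 ]
[299 182  38  10  53] [317.8 184.3] [ 0.4454 -0.2754  0.018 ]
[324.12566121 213.77590159]
```

View pics/w1.png

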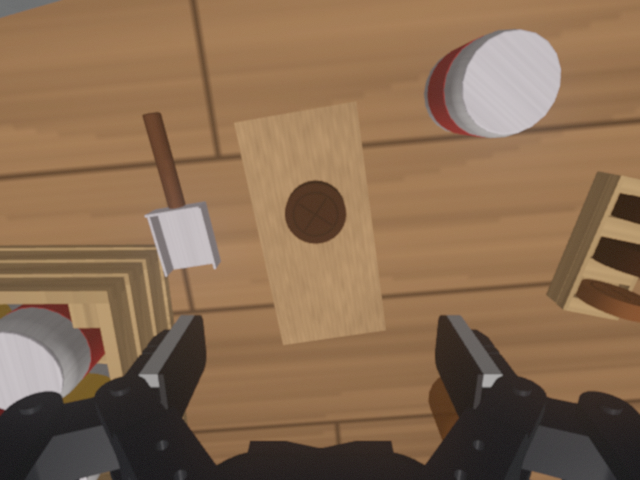

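The wrist view shows thick_flat's top at (316,212), the sheet corners at (235,122), (356,101), (385,330) and (282,344), and the +x half of the sheet free. Next I'll view the tube and rack from above. The path passes over the rack at z 0.23.

```bash
python3 - <<'E'
from h import *
c=np.load("w1.npz");f=c["frame"]
g=cv2.cvtColor(f,cv2.COLOR_BGR2HSV);r=g[160:260,265:370]
m=(r[...,2]<115).astype(np.uint8)
k,_=cv2.findContours(m,0,1);k=max(k,key=cv2.contourArea);(x,y),(A,B),an=cv2.fitEllipse(k)
print(x+265,y+160,A,B,"flat",ray(c,x+265,y+160,.023).round(4))
q=[ray(c,u,v,.003)[:2] for u,v in[(235,122),(356,101),(385,330),(282,344)]];print(np.round(q,3),np.mean(q,0))
E
```

```text
315.10619354248047 211.69123458862305 59.67216873168945 61.6390380859375 flat [ 0.4691 -0.2799  0.023 ]
[[ 0.386 -0.345]
 [ 0.378 -0.236]
 [ 0.607 -0.219]
 [ 0.615 -0.329]] [ 0.49640869 -0.28196497]
```

Emit:
step_arm(
  deltas=[
    [0,0.05,0,0,0,0],
    [0.0,0.11,0,0,0,0],
    [0.0,0.17,0,0,0,0],
    [0.01,0.23,0,0,0,0],
    [0.02,0.29,0,0,0,0],
    [0.03,0.35,0,0,0,0],
    [0.04,0.41,0,0,0,0],
    [0.04,0.46,0,0,0,0],
    [0.04,0.48,0,0,0,0],
    [0.04,0.48,0,0,0,0],
    [0.04,0.48,0,0,0,0],
  ],
)

```text
clock: 2.95
eef_pos: [0.5048, 0.2064, 0.2312]
ee_rot: [0.068, 1.57, -0.069]
force: [1.1, -0.7, -0.2]
grip_width: 0.0856
```

```bash
python3 - <<'E'
from h import *
s=observe();print(s["eef_pos"].round(4),s["clock"])
c=cam("wrist");np.savez("w2.npz",**{k:c[k] for k in("frame","K","R","t")})
cv2.imwrite("pics/w2.png",c["frame"])
E
```

```text
[0.5048 0.2064 0.2312] 2.95
```

View pics/w2.png

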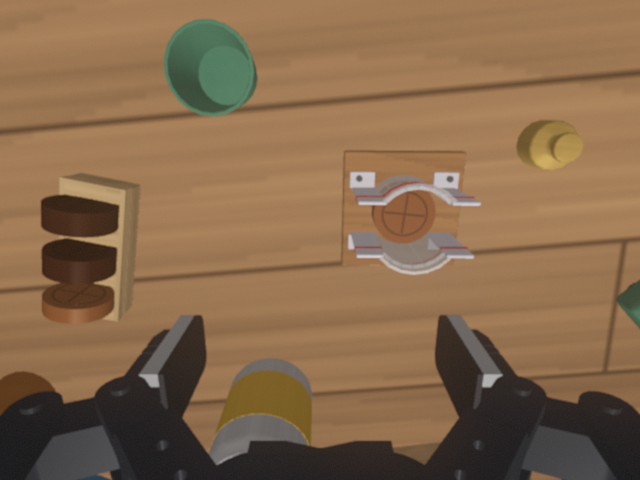

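The wrist view shows the board with corners near (343,151), (465,152) and (342,265), the slots opening left and right (±y), the in-tube tablet at (404,213), and the rack at the left. I'll fit the board edges.

```bash
python3 - <<'E'
from h import *
c=np.load("w2.npz");f=c["frame"].astype(int)
g=cv2.cvtColor(c["frame"],cv2.COLOR_BGR2GRAY).astype(float)
g=cv2.GaussianBlur(g,(3,3),0)
def edgeH(cols,r0,r1):  # strongest vertical gradient row per col
    P=[]
    for u in cols:
        d=np.abs(np.diff(g[r0:r1,u]));i=d.argmax();P.append((u,r0+i+.5))
    return P
def edgeV(rows,a,b):
    P=[]
    for v in rows:
        d=np.abs(np.diff(g[v,a:b]));i=d.argmax();P.append((a+i+.5,v))
    return P
E={"top":edgeH(range(352,458,4),144,158),"left":edgeV(range(160,232,4),335,350),"right":edgeV(list(range(156,190,4))+list(range(210,236,4)),457,472),"bot":edgeH(range(346,372,3),258,273)}
L={}
for k,P in E.items():
    X=np.array([ray(c,u,v,.01)[:2] for u,v in P]);X=np.array(X)
    vx,vy,x0,y0=cv2.fitLine(X.astype(np.float32),cv2.DIST_HUBER,0,.001,.001).ravel()
    r=(X-[x0,y0])@[-vy,vx];print(k,np.degrees(np.arctan2(vy,vx)).round(2),x0.round(4),y0.round(4),"res",np.abs(r).max().round(4));L[k]=(x0,y0,vx,vy)
def isect(a,b):
    A=np.array([[L[a][2],-L[b][2]],[L[a][3],-L[b][3]]]);s=np.linalg.solve(A,[L[b][0]-L[a][0],L[b][1]-L[a][1]]);return np.array(L[a][:2])+s[0]*np.array(L[a][2:])
q=[isect(*p) for p in(("top","left"),("top","right"),("bot","left"),("bot","right"))]
print(np.round(q,4),np.mean(q,0))
# tablet in tube
h=cv2.cvtColor(c["frame"],cv2.COLOR_BGR2HSV);print(h[225,385],h[165,400],h[225,355])
print("tab", ray(c,404,212,.024))
# rack top corners (60,176)top... 
for z,p in((.032,[(59,176),(138,186),(117,320)]),): print("rack",[ray(c,*x,z).round(4)[:2] for x in p])
print("thin rim top pts",[ray(c,*x,.048).round(4)[:2] for x in((42,300),(115,300))])
E
```

```text
top 84.34 0.4622 0.2743 res 0.0005
left -6.71 0.4973 0.2255 res 0.0053
right -3.71 0.5177 0.334 res 0.0038
bot -67.86 0.5664 0.2361 res 0.0033
[[0.4578 0.2302]
 [0.4684 0.3372]
 [0.5744 0.2164]
 [0.5268 0.3334]] [0.50685424 0.27928993]
[ 11 138 122] [ 14 131 163] [ 14 131 162]
tab [0.51650983 0.27923643 0.024     ]
rack [array([ 0.4573, -0.0164]), array([0.4716, 0.0492]), array([ 5.975e-01, -2.000e-04])]
thin rim top pts [array([ 0.5638, -0.0529]), array([0.5695, 0.0128])]
```

Emit:
step_arm(
  deltas=[
    [0,-0.05,0,0,0,-0.01],
    [0.0,-0.11,0,0,0,-0.01],
    [0.0,-0.17,0,0,0,-0.01],
    [-0.01,-0.23,0,0,0,-0.01],
    [-0.02,-0.29,0,0,0,-0.01],
    [-0.025,-0.35,0,0,0,-0.01],
    [-0.03,-0.41,0,0,0,-0.01],
    [-0.036,-0.46,-0.03,0,0,-0.01],
    [-0.036,-0.486,-0.08,0,0,-0.01],
    [-0.036,-0.486,-0.13,0,0,-0.01],
    [-0.036,-0.486,-0.16,0,0,-0.01],
    [-0.036,-0.486,-0.18,0,0,-0.01],
  ],
)

```text
clock: 4.5
eef_pos: [0.467, -0.2793, 0.0499]
ee_rot: [0.077, 1.571, -0.077]
force: [0.4, 0.1, 0.6]
grip_width: 0.0855
```

Emit:
step_arm(
  deltas=[
    [0,0,-0.02,0,0,0],
    [0,0,-0.035,0,0,0],
    [0,0,-0.044,0,0,0],
    [0,0,-0.049,0,0,0],
    [0,0,-0.049,0,0,0],
  ],
)

```text
clock: 5.12
eef_pos: [0.4688, -0.2783, 0.0024]
ee_rot: [0.076, 1.569, -0.076]
force: [0.6, -0.1, -0.2]
grip_width: 0.0853
```

```bash
python3 - <<'E'
from h import *
s=observe();print(s["eef_pos"].round(4),s["clock"])
c=cam("wrist");cv2.imwrite("pics/w3.png",c["frame"])
E
```

```text
[ 0.4688 -0.2783  0.0024] 5.125
```

View pics/w3.png

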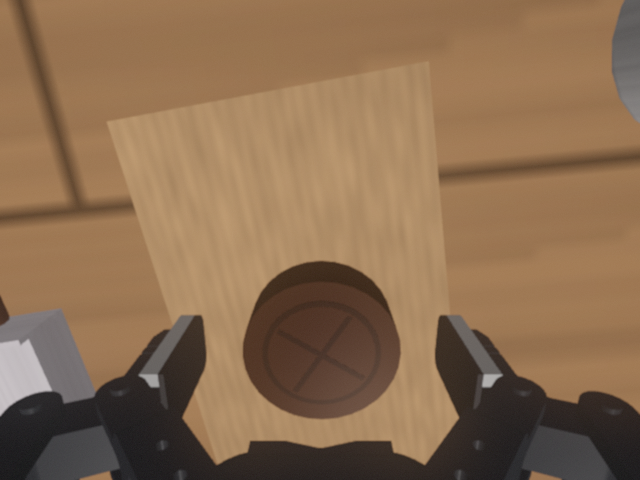

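The tablet top is at (322,351), centred between the fingers (205 and 437). I'll close the gripper.

Emit:
step_arm(
  deltas=[
    [0,0,0,0,0,0],
    [0,0,0,0,0,0],
    [0,0,0,0,0,0],
    [0,0,0,0,0,0],
    [0,0,0,0,0,0],
    [0,0,0,0,0,0],
  ],
  grip=0,
)

```text
clock: 5.92
eef_pos: [0.4691, -0.2783, 0.0032]
ee_rot: [0.075, 1.568, -0.075]
force: [-1.4, 1.5, 8.1]
grip_width: 0.054
```

```bash
python3 - <<'E'
from h import *
c0=cv2.imread("pics/w3.png")
s=observe();print(s["eef_pos"].round(4),s["force"].round(1),s["grip_width"],s["clock"])
c=cam("wrist");cv2.imwrite("pics/w4.png",c["frame"])
for f in(c0,c["frame"]):
    r=f[270:430,225:420].astype(int)
    h=cv2.cvtColor(f,cv2.COLOR_BGR2HSV)[270:430,225:420]
    print(h[80,95],h[20,95],h[5,5])
    m=((h[...,2]>45)&(h[...,2]<110)&(h[...,1]>110)).astype(np.uint8)
    k,_=cv2.findContours(m,0,1);k=max(k,key=cv2.contourArea);print(cv2.minEnclosingCircle(k),ray(c,322,351,.023))
E
```

```text
[ 0.4691 -0.2783  0.0032] [-1.4  1.5  8.1] 0.053990815069986035 5.925
[  9 116  86] [ 11 131  82] [ 16 102 182]
((95.47607421875, 70.97756958007812), 79.82373046875) [ 0.47118369 -0.27963576  0.023     ]
[ 10 112  73] [ 11 132  83] [ 16 103 188]
((92.87353515625, 67.70008850097656), 79.21302795410156) [ 0.47118369 -0.27963576  0.023     ]
```

Emit:
step_arm(
  deltas=[
    [0,0,0.02,0,0,0],
    [0,0,0.06,0,0,0],
    [0,0,0.11,0,0,0],
    [0.0,0.03,0.15,0,0,0],
    [0.005,0.09,0.15,0,0,0],
    [0.01,0.15,0.15,0,0,0],
    [0.015,0.21,0.15,0,0,0],
    [0.02,0.27,0.15,0,0,0],
    [0.028,0.33,0.15,0,0,0],
    [0.034,0.39,0.15,0,0,0],
    [0.04,0.45,0.15,0,0,0],
    [0.045,0.5,0.15,0,0,0],
  ],
)

```text
clock: 7.48
eef_pos: [0.5135, 0.2241, 0.1526]
ee_rot: [0.075, 1.569, -0.074]
force: [1.0, -0.4, -1.0]
grip_width: 0.0539
```

Emit:
step_arm(
  deltas=[
    [0.002,0.035,0,0,0,0],
    [0.003,0.055,-0.02,0,0,0],
    [0.003,0.059,-0.04,0,0,0],
    [0.003,0.059,-0.04,0,0,0],
    [0.003,0.059,-0.04,0,0,0],
  ],
)

```text
clock: 8.1
eef_pos: [0.5168, 0.2802, 0.1125]
ee_rot: [0.076, 1.57, -0.076]
force: [-0.4, 0.7, -0.1]
grip_width: 0.0539
```

```bash
python3 - <<'E'
from h import *
s=observe();print(s["eef_pos"].round(4),s["force"].round(1),s["grip_width"],s["clock"])
W=cam("wrist");S=cam("side");C=cam("scene")
for n,c in(("W5",W),("S5",S),("C5",C)): np.savez(n+".npz",**{k:c[k] for k in("frame","K","R","t")})
ps=proj(S,[.517,.281,.07]).astype(int);pc=proj(C,[.517,.281,.07]).astype(int);print(ps,pc)
z=lambda f,p,w,h,W_,H:cv2.resize(f[max(0,p[1]-h//2):][:h,p[0]-w//2:][:,:w],(W_,H),interpolation=2)
top=np.hstack([z(S["frame"],ps,120,90,400,300),z(C["frame"],pc,100,75,400,300)])
cv2.imwrite("pics/c5.png",np.vstack([top,np.hstack([cv2.resize(W["frame"],(400,300)),z(W["frame"],(320,400),320,160,400,300)])]))
E
```

```text
[0.5168 0.2802 0.1125] [-0.4  0.7 -0.1] 0.05391968961333597 8.1
[290 353] [422 252]
```

View pics/c5.png

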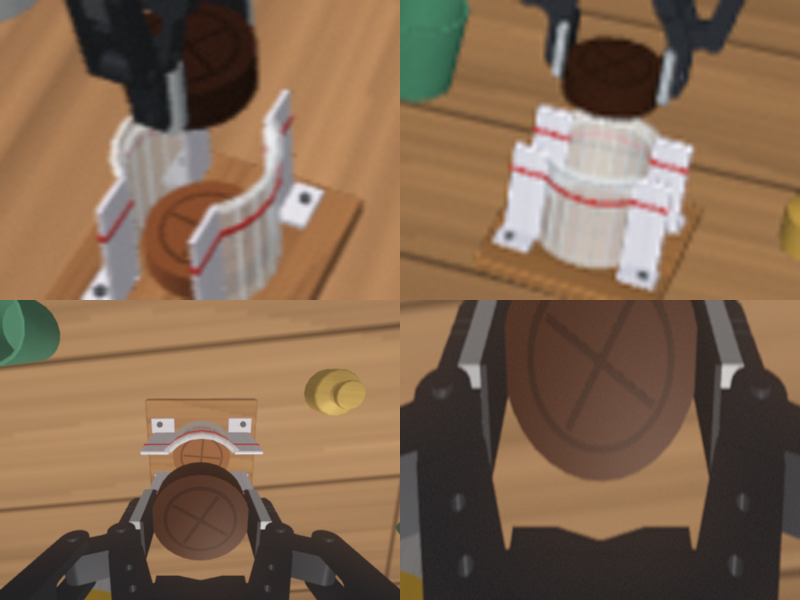

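The composite shows thick_flat held level above the tube. In the wrist view the tablet centre is at about x=320 and the tube about 323. I'll measure the offset more exactly.

```bash
cat > m.py <<'E'
from h import *
import sys
def board(c,y0=.279,x0=.518,yaw=-5.6):
    """board edges (z=.01) near the predicted place: returns far-edge x', left/right y' offsets from prediction, in tube axes"""
    g=cv2.GaussianBlur(cv2.cvtColor(c["frame"],cv2.COLOR_BGR2GRAY),(3,3),0).astype(np.float32)
    a=np.radians(yaw);ex=np.array([np.cos(a),np.sin(a),0]);ey=np.array([-ex[1],ex[0],0]);O=np.array([x0,y0,.01])
    out={}
    for n,base,d,along,rng in(("far",-.055*ex,ex,ey,np.linspace(-.04,.04,25)),("left",-.055*ey,ey,ex,np.linspace(-.05,-.03,14)),("right",.055*ey,ey,ex,np.linspace(-.05,-.03,14))):
        r=[]
        for t in rng:
            o=np.arange(-.008,.008,.0004)
            P=np.array([proj(c,O+base+along*t+d*k) for k in o],np.float32)
            v=cv2.remap(g,P[:,0].reshape(1,-1),P[:,1].reshape(1,-1),1).ravel()
            r.append(o[np.abs(np.gradient(v)).argmax()])
        out[n]=(np.median(r).round(4),np.std(r).round(4))
    return out
E
python3 - <<'E'
from m import *
W=dict(np.load("W5.npz"));print(board(W))
f=W["frame"];h=cv2.cvtColor(f,cv2.COLOR_BGR2HSV)
# held tablet: columns left/right extent at several rows
m=((h[...,2]<110)&(h[...,0]>5)&(h[...,0]<14)&(h[...,1]>95)).astype(np.uint8);m[:,:235]=0;m[:,405:]=0;m[:360]=0;m[455:]=0
print(h[420,320],h[420,240],h[420,230])
k,_=cv2.findContours(m,0,1);k=max(k,key=cv2.contourArea);print(cv2.boundingRect(k))
for zt in(.1325,):
  for p in((320,415),): print(ray(W,*p,zt))
for n in("S5","C5"):
    c=dict(np.load(n+".npz"));h=cv2.cvtColor(c["frame"],cv2.COLOR_BGR2HSV)
    p=proj(c,[.517,.281,.1325]).astype(int);print(n,p,proj(c,[.517,.281,.1125]))
    print(c["frame"][p[1]-6:p[1]+16:3,p[0]-20:p[0]+21:4,2])
E
```

```text
{'far': (np.float64(0.0), np.float64(0.0)), 'left': (np.float64(0.0), np.float64(0.0023)), 'right': (np.float64(0.0), np.float64(0.0023))}
[ 15 117 163] [ 15 118 160] [ 8 43 47]
(245, 360, 129, 55)
[0.54628067 0.27551483 0.1325    ]
S5 [288 321] [289.01273361 332.28617703]
[[ 24  22  37  34  24  46  46  44  45  62 160]
 [ 25  20  38  34  26  45  38  45  37  48 164]
 [ 25  22  31  33  27  41  46  45  39  46 163]
 [ 23  24  24  31  36  37  44  45  34  45 162]
 [ 33  23  24  27  86  46  37  42  45  39 165]
 [ 34  25  27  94  81  45  35  45  45  26 166]
 [ 31  25  27  84  87  45  47  43  29  25 171]
 [ 58  27  28  70 101  35  31  30  30  29 178]]
C5 [425 230] [424.45325083 237.58082526]
[[163  57  97 132  88 104 129 148 149  43  42]
 [156  49  75  49  45  50  48  48 139  47  72]
 [153  63  57  43  51  43  50  46  55  55 138]
 [149 151  35  50  47  51  45  43 110  45 153]
 [143 141  45  50  51  49  46  50 158  46 157]
 [146 138  79  50  54  55  54  48 166 113 151]
 [148 217 183 118  53  55  53  46 142 143 146]
 [151 216 219 210 212 173 169 160 143 141 143]]
```

```bash
python3 - <<'E'
from h import *
W=dict(np.load("W5.npz"));print(ray(W,320,347,.1325),[ray(W,320,416,.1325)])
c=ray(W,320,347,.1325)
for t in np.linspace(0,6.28,9)[:-1]: print(proj(W,c+.028*np.array([np.cos(t),np.sin(t),0])).round(0),end=" ")
E
```

```text
[0.51704453 0.27832467 0.1325    ] [array([0.54673827, 0.27547085, 0.1325    ])]
[327. 412.] [379. 389.] [399. 340.] [373. 291.] [312. 274.] [257. 301.] [242. 353.] [272. 398.]
```

Emit:
step_arm(
  deltas=[
    [0.0005,0.001,-0.01,0,0,0],
    [0.0005,0.001,-0.025,0,0,0],
    [0.0005,0.001,-0.035,0,0,0],
    [0.0005,0.001,-0.042,0,0,0],
    [0.0005,0.001,-0.049,0,0,0],
    [0.0005,0.001,-0.056,0,0,0],
    [0.0005,0.001,-0.056,0,0,0],
  ],
)

```text
clock: 9.12
eef_pos: [0.517, 0.2815, 0.0557]
ee_rot: [0.075, 1.57, -0.076]
force: [-0.2, -0.3, -0.5]
grip_width: 0.0538
```

Inside the rim with no contact force. I'll continue down.

Emit:
step_arm(
  deltas=[
    [0,0,-0.008,0,0,0],
    [0,0,-0.016,0,0,0],
    [0,0,-0.022,0,0,0],
    [0,0,-0.026,0,0,0],
    [0,0,-0.028,0,0,0],
    [0,0,-0.029,0,0,0],
  ],
)

```text
clock: 9.88
eef_pos: [0.5173, 0.2818, 0.0272]
ee_rot: [0.076, 1.569, -0.076]
force: [-0.6, 0.9, -1.4]
grip_width: 0.0542
```

Emit:
step_arm(
  deltas=[
    [0,0,-0.001,0,0,0],
    [0,0,-0.002,0,0,0],
    [0,0,-0.002,0,0,0],
  ],
)

```text
clock: 10.25
eef_pos: [0.5172, 0.2817, 0.0253]
ee_rot: [0.076, 1.569, -0.076]
force: [-1.1, -0.0, 0.2]
grip_width: 0.0538
```

Emit:
step_arm(
  deltas=[
    [0,0,-0.001,0,0,0],
    [0,0,-0.002,0,0,0],
    [0,0,-0.002,0,0,0],
  ],
)

```text
clock: 10.62
eef_pos: [0.5173, 0.2818, 0.0243]
ee_rot: [0.075, 1.569, -0.075]
force: [-3.2, -1.4, 8.6]
grip_width: 0.0538
```

Emit:
step_arm(
  deltas=[
    [0,0,0,0,0,0],
    [0,0,0,0,0,0],
    [0,0,0,0,0,0],
    [0,0,0,0,0,0],
  ],
  grip=100,
)

```text
clock: 11.12
eef_pos: [0.5172, 0.2817, 0.0232]
ee_rot: [0.075, 1.57, -0.076]
force: [0.2, -0.3, -0.1]
grip_width: 0.0852
```

Emit:
step_arm(
  deltas=[
    [0,0,0.03,0,0,0],
    [0,0,0.08,0,0,0],
    [0,0,0.13,0,0,0],
    [0,0,0.18,0,0,0],
    [0,-0.05,0.2,0,0,0],
    [0,-0.07,0.2,0,0,0],
    [0,-0.07,0.2,0,0,0],
  ],
)

```text
clock: 12.0
eef_pos: [0.5169, 0.2104, 0.2231]
ee_rot: [0.077, 1.57, -0.077]
force: [1.0, 1.0, -1.1]
grip_width: 0.0856
```

```bash
python3 - <<'E'
from h import *
s=observe();print(s["eef_pos"].round(4),s["grip_width"],s["clock"])
W=cam("wrist");S=cam("side")
ps=proj(S,[.517,.281,.04]).astype(int);pw=(360,240)
z=lambda f,p,w,h,W_,H:cv2.resize(f[max(0,p[1]-h//2):][:h,max(0,p[0]-w//2):][:,:w],(W_,H),interpolation=2)
cv2.imwrite("pics/c6.png",np.hstack([z(S["frame"],ps,120,150,400,500),z(W["frame"],pw,240,300,400,500)]))
np.savez("W6.npz",**{k:W[k] for k in("frame","K","R","t")})
E
```

```text
[0.5169 0.2104 0.2231] 0.0855692903114259 12.0
```

View pics/c6.png

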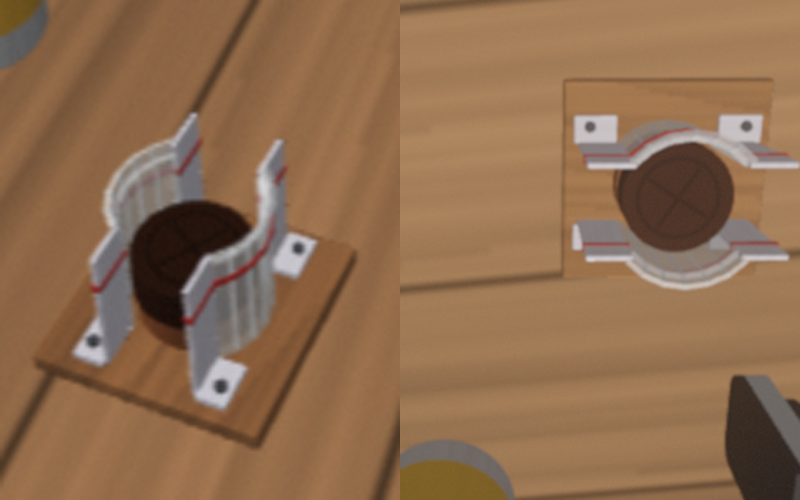

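The thick tablet lies flat in the tube on the first one. Next is the thin tablet: hover over the rack, turn the jaws to the rack's y axis and look.

Emit:
step_arm(
  deltas=[
    [0.0,-0.05,-0.0,0,0,-0.06],
    [0.01,-0.11,-0.01,0,0,-0.12],
    [0.02,-0.17,-0.03,0,0,-0.17],
    [0.03,-0.21,-0.04,0,0,-0.17],
    [0.045,-0.225,-0.05,0,0,-0.17],
    [0.048,-0.225,-0.05,0,0,-0.17],
    [0.048,-0.225,-0.05,0,0,-0.17],
  ],
)

```text
clock: 12.98
eef_pos: [0.5657, -0.0123, 0.1729]
ee_rot: [0.208, 1.561, -0.209]
force: [-0.2, -0.1, -0.0]
grip_width: 0.0856
```

```bash
python3 - <<'E'
from h import *
s=observe();print(s["eef_pos"].round(4),s["ee_rot"],s["clock"])
W=cam("wrist");np.savez("W7.npz",**{k:W[k] for k in("frame","K","R","t")});cv2.imwrite("pics/w7.png",W["frame"])
print(proj(W,[.5665,-.013,.076]),proj(W,[.5665,-.013,.048]))
E
```

```text
[ 0.5657 -0.0123  0.1729] [ 0.20818227  1.56132353 -0.20864768] 12.975
[322.38262075 245.07787171] [322.21943422 232.66107287]
```

View pics/w7.png

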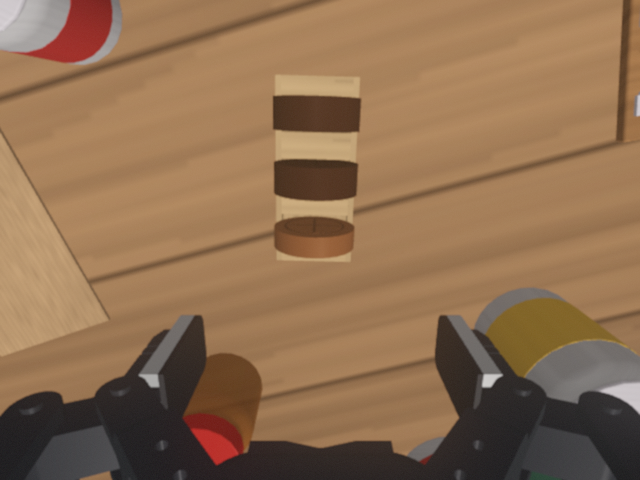

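Thin stands at (314,237), about 3.4 mm off along -jaw after bias, and aligned with the jaws. I'll descend and take it by the rim in its slot.

Emit:
step_arm(
  deltas=[
    [-0.001,-0.003,-0.03,0,0,0],
    [-0.001,-0.003,-0.07,0,0,0],
    [-0.001,-0.003,-0.105,0,0,0],
    [-0.001,-0.003,-0.125,0,0,0],
    [-0.001,-0.003,-0.135,0,0,0],
    [-0.001,-0.003,-0.138,0,0,0],
    [-0.001,-0.003,-0.138,0,0,0],
  ],
)

```text
clock: 13.9
eef_pos: [0.5647, -0.0159, 0.036]
ee_rot: [0.209, 1.56, -0.208]
force: [-0.3, 0.2, 0.8]
grip_width: 0.0854
```

```bash
python3 - <<'E'
from h import *
s=observe();print(s["eef_pos"].round(4),s["force"].round(1),s["clock"])
W=cam("wrist");cv2.imwrite("pics/w8.png",W["frame"])
h=cv2.cvtColor(W["frame"],cv2.COLOR_BGR2HSV)
for v in range(300,430,12):
    print(v,[tuple(int(q) for q in h[v,u]) for u in range(210,440,18)])
print([proj(W,np.array([.5655,-.0155,z])).round(0) for z in(.048,.076)])
E
```

```text
[ 0.5647 -0.0159  0.036 ] [-0.3  0.2  0.8] 13.9
300 [(15, 108, 194), (15, 110, 195), (15, 107, 195), (18, 93, 203), (13, 154, 109), (11, 147, 92), (11, 149, 96), (12, 150, 92), (13, 152, 111), (18, 97, 198), (15, 108, 189), (15, 112, 189), (15, 110, 190)]
312 [(15, 109, 189), (15, 116, 158), (14, 120, 134), (12, 155, 112), (13, 157, 109), (12, 153, 110), (12, 150, 85), (12, 154, 109), (12, 155, 110), (13, 150, 112), (15, 111, 188), (15, 109, 189), (15, 111, 189)]
324 [(15, 115, 157), (15, 111, 186), (13, 153, 115), (12, 148, 93), (12, 151, 110), (12, 156, 108), (12, 154, 86), (12, 150, 102), (12, 144, 103), (12, 141, 92), (12, 146, 115), (15, 108, 191), (15, 109, 189)]
336 [(15, 109, 191), (16, 111, 190), (13, 149, 115), (13, 151, 105), (12, 154, 111), (12, 158, 110), (12, 145, 88), (12, 159, 109), (12, 150, 112), (13, 147, 97), (13, 152, 114), (16, 111, 186), (15, 111, 186)]
348 [(15, 110, 188), (15, 112, 187), (12, 151, 125), (13, 152, 114), (12, 155, 99), (12, 151, 113), (12, 158, 89), (12, 155, 112), (11, 154, 91), (12, 157, 114), (12, 152, 154), (15, 113, 185), (15, 111, 186)]
3
[... 619 characters left out ...]
), (14, 113, 172)]
396 [(15, 111, 177), (15, 112, 180), (15, 111, 184), (15, 111, 183), (13, 152, 159), (12, 153, 168), (13, 133, 186), (13, 111, 207), (13, 151, 176), (15, 117, 170), (15, 114, 172), (15, 111, 179), (15, 111, 183)]
408 [(15, 113, 181), (15, 113, 181), (15, 113, 178), (15, 114, 175), (15, 113, 173), (15, 114, 172), (13, 126, 180), (15, 114, 177), (15, 113, 179), (15, 111, 183), (15, 110, 187), (15, 109, 189), (15, 111, 188)]
420 [(15, 111, 173), (15, 113, 173), (15, 111, 172), (15, 114, 170), (15, 113, 172), (16, 113, 178), (15, 114, 183), (15, 111, 186), (15, 111, 188), (15, 111, 188), (15, 112, 186), (15, 112, 184), (15, 112, 180)]
[array([326., 335.]), array([328., 383.])]
```

View pics/w8.png

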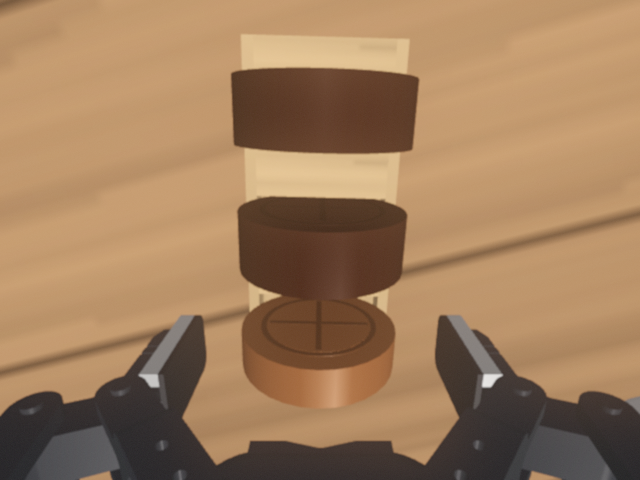

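The thin tablet is centred between the fingers at about (319,345). I'll grip and lift.

Emit:
step_arm(
  deltas=[
    [0,0,0,0,0,0],
    [0,0,0,0,0,0],
    [0,0,0,0,0,0],
    [0,0,0,0,0,0],
    [0,0,0,0,0,0],
  ],
  grip=0,
)

```text
clock: 14.58
eef_pos: [0.5649, -0.0161, 0.0364]
ee_rot: [0.209, 1.559, -0.208]
force: [-1.5, 0.8, 7.4]
grip_width: 0.0537
```

Emit:
step_arm(
  deltas=[
    [0,0,0.01,0,0,0],
    [0,0,0.04,0,0,0],
    [0,0,0.09,0,0,0.0],
    [-0.0,-0.02,0.14,0,0,0.08],
    [-0.01,-0.08,0.17,0,0,0.17],
    [-0.02,-0.14,0.19,0,0,0.17],
    [-0.03,-0.2,0.19,0,0,0.17],
    [-0.04,-0.25,0.19,0,0,0.17],
    [-0.045,-0.265,0.19,0,0,0.17],
    [-0.045,-0.265,0.19,0,0,0.17],
  ],
)

```text
clock: 15.82
eef_pos: [0.5186, -0.2822, 0.2255]
ee_rot: [0.077, 1.569, -0.077]
force: [0.3, 0.7, -0.3]
grip_width: 0.0542
```

Emit:
step_arm(
  deltas=[
    [0,0,0,0.0176,0.179,0],
    [0,0,0,0.035,0.358,0],
    [0,0,0,0.053,0.537,0],
    [0,0,0,0.07,0.716,0],
    [0,0,0,0.088,0.895,0],
    [0,0,0,0.088,0.895,0],
    [0,0,0,0.088,0.895,0],
  ],
)

```text
clock: 16.7
eef_pos: [0.52, -0.2806, 0.2254]
ee_rot: [0.118, 2.466, -0.041]
force: [-0.2, 0.1, 1.0]
grip_width: 0.0536
```

```bash
python3 - <<'E'
from h import *
s=observe();M=Rn.from_rotvec(s["ee_rot"]).as_matrix();print(s["eef_pos"].round(4),s["joint_positions"].round(2),M.round(3).tolist(),s["grip_width"])
W=cam("wrist");cv2.imwrite("pics/w9.png",W["frame"])
S=cam("side");cv2.imwrite("pics/s9.png",S["frame"])
# angle of disc: search later
E
```

```text
[ 0.52   -0.2806  0.2254] [-0.14  0.76  0.36  0.04 -2.06 -1.52] [[-0.778, 0.095, 0.621], [0.075, 0.995, -0.059], [-0.624, 0.0, -0.782]] 0.05363571408465858
```

Emit:
step_arm(
  deltas=[
    [0,0,-0.04,0,0,0],
    [0,0,-0.09,0,0,0],
    [0,0,-0.135,0,0,0],
    [0,0,-0.165,0,0,0],
    [0,0,-0.185,0,0,0],
    [0,0,-0.194,0,0,0],
    [0,0,-0.199,0,0,0],
    [0,0,-0.202,0,0,0],
    [0,0,-0.202,0,0,0],
  ],
)

```text
clock: 17.92
eef_pos: [0.5195, -0.2813, 0.0237]
ee_rot: [0.12, 2.467, -0.04]
force: [-0.7, -0.2, 0.0]
grip_width: 0.0538
```

Emit:
step_arm(
  deltas=[
    [0,0,-0.001,0,0,0],
    [0,0,-0.002,0,0,0],
    [0,0,-0.003,0,0,0],
    [0,0,-0.003,0,0,0],
  ],
)

```text
clock: 18.42
eef_pos: [0.5192, -0.2813, 0.0204]
ee_rot: [0.12, 2.468, -0.04]
force: [-0.2, -0.4, 1.1]
grip_width: 0.0536
```

Emit:
step_arm(
  deltas=[
    [0,0,-0.001,0,0,0],
    [0,0,-0.002,0,0,0],
    [0,0,-0.003,0,0,0],
    [0,0,-0.004,0,0,0],
    [0,0,-0.004,0,0,0],
  ],
)

```text
clock: 19.05
eef_pos: [0.5198, -0.2814, 0.019]
ee_rot: [0.118, 2.468, -0.041]
force: [4.1, 2.4, 13.1]
grip_width: 0.0536
```

Edge is on the sheet. I'll release so it tips flat.

Emit:
step_arm(
  deltas=[
    [0,0,0,0,0,0],
    [0,0,0,0,0,0],
    [0,0,0,0,0,0],
    [0,0,0,0,0,0],
    [0,0,0,0,0,0],
  ],
  grip=100,
)

```text
clock: 19.68
eef_pos: [0.5191, -0.2813, 0.0162]
ee_rot: [0.12, 2.468, -0.04]
force: [-0.1, 0.4, -0.0]
grip_width: 0.0858
```

Emit:
step_arm(
  deltas=[
    [0,0,0.03,0,0,0],
    [0,0,0.08,0,0,0],
    [0,0,0.13,0,0,0],
    [0,0,0.17,0,0,0],
    [0,0,0.18,-0.0176,-0.179,0],
    [0,0,0.18,-0.035,-0.358,0],
    [0,0,0.18,-0.053,-0.537,0],
    [0,0,0.18,-0.07,-0.716,0],
    [0,0,0.18,-0.088,-0.895,0],
    [0,0,0.18,-0.088,-0.895,0],
    [0,0,0.18,-0.088,-0.895,0],
  ],
)

```text
clock: 21.05
eef_pos: [0.5192, -0.2814, 0.1972]
ee_rot: [0.075, 1.569, -0.076]
force: [-0.8, -0.3, 0.8]
grip_width: 0.0855
```

```bash
python3 - <<'E'
from h import *
s=observe();print(s["eef_pos"].round(4),s["ee_rot"].round(3),s["clock"])
W=cam("wrist");np.savez("W10.npz",**{k:W[k] for k in("frame","K","R","t")});cv2.imwrite("pics/w10.png",W["frame"])
S=cam("side")
h=cv2.cvtColor(W["frame"],cv2.COLOR_BGR2HSV)
m=((h[...,2]<150)&(h[...,1]>130)).astype(np.uint8)
n,l,st,ce=cv2.connectedComponentsWithStats(m)
for i in np.argsort(-st[1:,4])[:5]+1: print(st[i],ce[i].round(1),ray(W,*ce[i],.016).round(4))
p=proj(S,[.53,-.28,.017]).astype(int)
z=lambda f,p,w,h,W_,H:cv2.resize(f[max(0,p[1]-h//2):][:h,max(0,p[0]-w//2):][:,:w],(W_,H),interpolation=2)
cv2.imwrite("pics/c10.png",np.hstack([cv2.resize(W["frame"],(480,360)),z(S["frame"],p,80,90,320,360)]))
E
```

```text
[ 0.5192 -0.2814  0.1972] [ 0.075  1.569 -0.076] 21.05
[ 288  206   64   64 3266] [319.8 237.7] [ 0.5407 -0.2857  0.016 ]
[   0  346   90   57 2618] [ 56.2 372.9] [ 0.6514 -0.5495  0.016 ]
[ 117   35   42   98 1890] [138.4  79.6] [ 0.4031 -0.4105  0.016 ]
[ 450    0   75   57 1827] [475.3  30.6] [ 0.3939 -0.1574  0.016 ]
[ 38 279  35  65 874] [ 59.1 304.4] [ 0.5809 -0.5255  0.016 ]
```

View pics/c10.png

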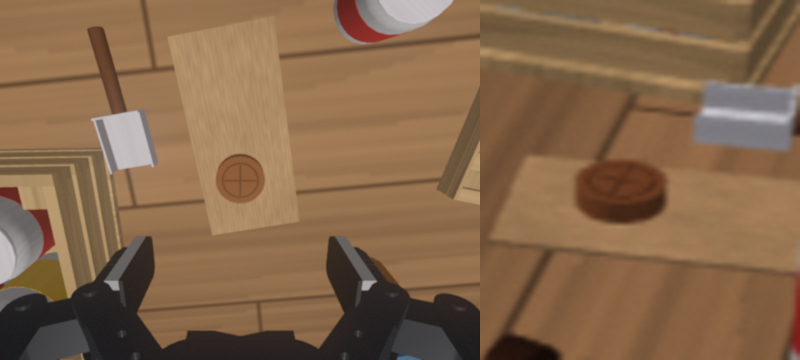

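Thin lies flat on the sheet, top centre about (320,239) in the full picture, which is (0.5415,-0.2835) after bias. I'll grasp it by the rim.

Emit:
step_arm(
  deltas=[
    [0.01,-0.001,-0.04,0,0,0],
    [0.022,-0.002,-0.09,0,0,0],
    [0.022,-0.002,-0.14,0,0,0],
    [0.022,-0.002,-0.17,0,0,0],
    [0.022,-0.002,-0.185,0,0,0],
    [0.022,-0.002,-0.1925,0,0,0],
    [0.022,-0.002,-0.1925,0,0,0],
    [0.022,-0.002,-0.1925,0,0,0],
  ],
)

```text
clock: 22.15
eef_pos: [0.5421, -0.2835, 0.005]
ee_rot: [0.075, 1.568, -0.076]
force: [-1.1, -0.1, 0.4]
grip_width: 0.0853
```

```bash
cat > near.py <<'E'
from h import *
s=observe();print(s["eef_pos"].round(4),s["force"].round(1),s["grip_width"].round(4),s["clock"])
W=cam("wrist");cv2.imwrite("pics/near%d.png"%int(s["clock"]*10),W["frame"])
h=cv2.cvtColor(W["frame"],cv2.COLOR_BGR2HSV)
m=((h[...,2]<165)&(h[...,1]>132)&(h[...,0]<15)).astype(np.uint8);m[:,:215]=0;m[:,430:]=0;m[440:]=0;m[:250]=0
k,_=cv2.findContours(cv2.morphologyEx(m,2,np.ones((3,3))),0,1);k=max(k,key=cv2.contourArea)
(x,y),(A,B),an=cv2.fitEllipse(cv2.convexHull(k));print(cv2.boundingRect(k),x,y,A,B)
E
python3 near.py
```

```text
Traceback (most recent call last):
  File "near.py", line 2, in <module>
    s=observe();print(s["eef_pos"].round(4),s["force"].round(1),s["grip_width"].round(4),s["clock"])
                                                                ^^^^^^^^^^^^^^^^^^^^^
AttributeError: 'float' object has no attribute 'round'
```

```bash
sed -i 's/s\["grip_width"\].round(4)/s["grip_width"]/' near.py; python3 near.py
```

```text
[ 0.5421 -0.2835  0.005 ] [-1.1 -0.1  0.4] 0.08532774858468598 22.15
(245, 254, 149, 143) 318.75091552734375 326.4418640136719 143.69595336914062 148.14990234375
```

```bash
python3 - <<'E'
from h import *
W=cam("wrist");p=ray(W,319,397,.017);print(p.round(4),p[0]-.0279, observe()["eef_pos"].round(4))
import numpy as np
E
```

```text
[ 0.57   -0.2884  0.017 ] 0.5420551846316662 [ 0.5419 -0.2835  0.005 ]
```

Emit:
step_arm(
  deltas=[
    [0,0,0,0,0,0],
    [0,0,0,0,0,0],
    [0,0,0,0,0,0],
    [0,0,0,0,0,0],
    [0,0,0,0,0,0],
  ],
  grip=0,
)

```text
clock: 22.88
eef_pos: [0.5415, -0.2833, 0.005]
ee_rot: [0.075, 1.569, -0.076]
force: [-2.2, 2.3, 8.7]
grip_width: 0.0535
```

```bash
python3 near.py; python3 - <<'E'
from h import *
# where did thick end in the tube by the wrist camera (W6: TCP .5169,.2104)
W=dict(np.load("W6.npz"));h=cv2.cvtColor(W["frame"],cv2.COLOR_BGR2HSV)
m=((h[...,2]<110)&(h[...,1]>90)).astype(np.uint8);m[:90+60]=0;m[300:]=0;m[:,:340]=0;m[:,:]*=1;m[:,460:]=0
k,_=cv2.findContours(m,0,1);k=max(k,key=cv2.contourArea);(x,y),r=cv2.minEnclosingCircle(k);print(x,y,r,cv2.boundingRect(k),ray(W,x,y,.044).round(4))
E
```

```text
[ 0.5415 -0.2833  0.005 ] [-2.2  2.3  8.7] 0.05345120510120044 22.875
(248, 256, 146, 141) 319.37994384765625 327.48095703125 141.96780395507812 147.9647979736328
403.62677001953125 205.5 35.79835891723633 (368, 176, 72, 65) [0.5167 0.2778 0.044 ]
```

Emit:
step_arm(
  deltas=[
    [0,0,0.02,0,0,0],
    [0,0,0.06,0,0,0],
    [0,0,0.11,0,0,0],
    [-0.005,0.03,0.15,0,0,0],
    [-0.01,0.09,0.15,0,0,0],
    [-0.015,0.15,0.15,0,0,0],
    [-0.02,0.21,0.15,0,0,0],
    [-0.022,0.27,0.15,0,0,0],
    [-0.024,0.33,0.15,0,0,0],
    [-0.024,0.39,0.15,0,0,0],
    [-0.024,0.45,0.15,0,0,0],
    [-0.024,0.5,0.15,0,0,0],
  ],
)

```text
clock: 24.42
eef_pos: [0.5168, 0.219, 0.1541]
ee_rot: [0.075, 1.569, -0.074]
force: [1.2, -0.7, -0.2]
grip_width: 0.0534
```

Emit:
step_arm(
  deltas=[
    [0,0.035,0,0,0,0],
    [0,0.055,-0.02,0,0,0],
    [0,0.065,-0.04,0,0,0],
    [0,0.065,-0.045,0,0,0],
    [0,0.065,-0.045,0,0,0],
  ],
)

```text
clock: 25.05
eef_pos: [0.5171, 0.2812, 0.1089]
ee_rot: [0.075, 1.57, -0.076]
force: [-0.5, 0.5, -0.4]
grip_width: 0.0529
```

```bash
python3 near.py; python3 - <<'E'
from m import *
W=cam("wrist");print(board(W)); s=observe()["eef_pos"]
for r in (395,400,405): print(ray(W,319.5,r,s[2]+.012).round(4))
E
```

```text
[0.5171 0.2812 0.1089] [-0.5  0.5 -0.4] 0.05294328827620081 25.05
(248, 256, 145, 139) 318.7901611328125 327.3367919921875 141.91566467285156 147.49838256835938
{'far': (np.float64(0.0), np.float64(0.0002)), 'left': (np.float64(0.0), np.float64(0.0023)), 'right': (np.float64(0.0), np.float64(0.0024))}
[0.5442 0.2767 0.1217]
[0.5465 0.2765 0.1217]
[0.5489 0.2763 0.1217]
```

Emit:
step_arm(
  deltas=[
    [0.001,0,-0.01,0,0,0],
    [0.001,0,-0.022,0,0,0],
    [0.001,0,-0.032,0,0,0],
    [0.001,0,-0.04,0,0,0],
    [0.001,0,-0.047,0,0,0],
    [0.001,0,-0.053,0,0,0],
    [0.001,0,-0.058,0,0,0],
    [0.001,0,-0.058,0,0,0],
  ],
)

```text
clock: 26.15
eef_pos: [0.5181, 0.2816, 0.0505]
ee_rot: [0.075, 1.57, -0.076]
force: [0.7, 0.1, 0.4]
grip_width: 0.0533
```

Emit:
step_arm(
  deltas=[
    [0,0,-0.001,0,0,0],
    [0,0,-0.002,0,0,0],
    [0,0,-0.003,0,0,0],
    [0,0,-0.003,0,0,0],
  ],
)

```text
clock: 26.65
eef_pos: [0.5182, 0.2817, 0.0478]
ee_rot: [0.076, 1.569, -0.076]
force: [0.2, 0.3, -0.5]
grip_width: 0.0537
```

Emit:
step_arm(
  deltas=[
    [0,0,-0.001,0,0,0],
    [0,0,-0.002,0,0,0],
    [0,0,-0.002,0,0,0],
  ],
)

```text
clock: 27.02
eef_pos: [0.5182, 0.2817, 0.046]
ee_rot: [0.075, 1.569, -0.075]
force: [-0.5, -0.5, 2.8]
grip_width: 0.0532
```

Emit:
step_arm(
  deltas=[
    [0,0,-0.001,0,0,0],
    [0,0,-0.0015,0,0,0],
    [0,0,-0.0015,0,0,0],
  ],
)

```text
clock: 27.4
eef_pos: [0.5183, 0.2818, 0.046]
ee_rot: [0.075, 1.569, -0.075]
force: [-6.3, -1.7, 15.5]
grip_width: 0.0534
```

Seated at the expected height. I'll release and withdraw.

Emit:
step_arm(
  deltas=[
    [0,0,0,0,0,0],
    [0,0,0,0,0,0],
    [0,0,0,0,0,0],
    [0,0,0,0,0,0],
  ],
  grip=100,
)

```text
clock: 27.9
eef_pos: [0.5182, 0.2816, 0.044]
ee_rot: [0.075, 1.57, -0.076]
force: [-0.6, 0.3, -0.6]
grip_width: 0.0852
```

Emit:
step_arm(
  deltas=[
    [0,0,0.03,0,0,0],
    [0,0,0.08,0,0,0],
    [0,0,0.13,0,0,0],
    [0,-0.02,0.17,0,0,0],
    [-0.02,-0.07,0.18,0,0,0],
    [-0.02,-0.09,0.18,0,0,0],
    [-0.02,-0.09,0.18,0,0,0],
  ],
)

```text
clock: 28.78
eef_pos: [0.4982, 0.1906, 0.2245]
ee_rot: [0.077, 1.569, -0.076]
force: [0.7, -0.4, -0.6]
grip_width: 0.0856
```

```bash
python3 - <<'E'
from h import *
s=observe();print(s["eef_pos"].round(4),s["force"].round(1),s["clock"])
W=cam("wrist");S=cam("side");C=cam("scene")
X=[.518,.281,.045]
z=lambda c,w,h,W_,H:(lambda f,p:cv2.resize(f[max(0,p[1]-h//2):][:h,max(0,p[0]-w//2):][:,:w],(W_,H),interpolation=2))(c["frame"],proj(c,X).astype(int))
cv2.imwrite("pics/c12.png",np.vstack([np.hstack([z(S,100,75,400,300),z(C,100,75,400,300)]),np.hstack([z(W,160,120,400,300),cv2.resize(S["frame"],(400,300))])]))
E
```

```text
[0.4982 0.1906 0.2245] [ 0.7 -0.4 -0.6] 28.775
```

View pics/c12.png

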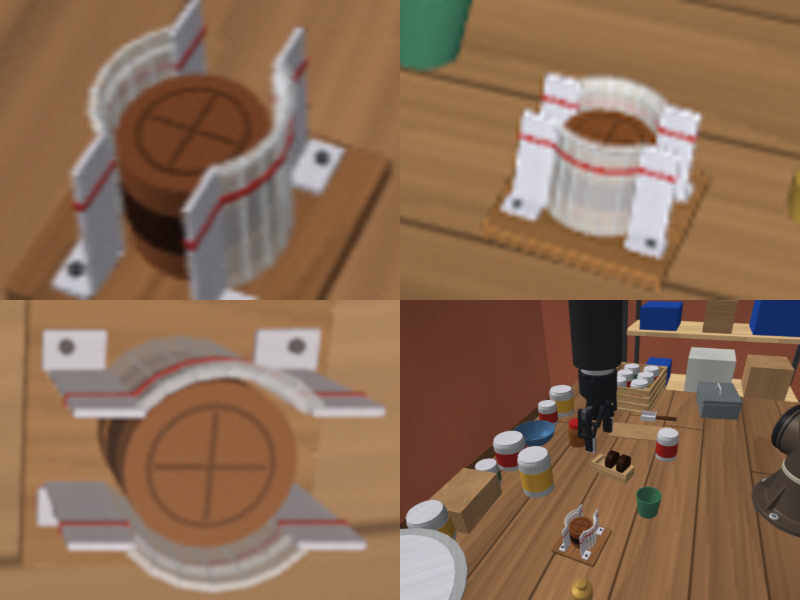

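The stack reads thin, thick, thin. It lies flat inside the shells with its top at the red line. Both other thick tablets are still in the rack, the bystanders look undisturbed and the robot is clear.

```bash
python3 -c "
from h import *
print(finish_job())"
```

```text
the job is handed in; nothing more can be done
None
```

The tube now holds thin + thick + thin (14 + 20 + 14 = 48 mm), so the top of the stack should be level with the red line. I handed the job in at about 29 s of the 69 s allowed.

- **Thick tablet:** I took `thick_flat` by its rim from the sheet and lowered it onto the tablet already in the tube.
- **Thin tablet:** I took the rack's thin tablet by its rim, set its edge on the sheet and let it tip flat. Then I took it again by its rim and lowered it on top.
- **Seating:** The last tablet met the stack with the TCP at 46 mm, as predicted for a flat seat on a stack 44 mm above the counter.
- **Final pictures:** The stack is flat inside the shells, with its top at the red line by eye. The other two thick tablets are still in their rack slots, the bystanders I could see look undisturbed, and the arm is clear.
- **Disagreements:**
  - The wrist camera read about 2 mm low along y compared with where the grips centred the tablets. I corrected for this.
  - A rough fix of the tube from the side camera was about 4 mm off in y from the corrected value.
  - The gripper read about 54 mm on tablets 56 mm wide.
- **Not measured:** I did not measure the final stack's height or its distance from the axis numerically. `finish_job` gives no verdict.

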